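# Shut the stock case with the hook pole

## Task

Close up the plywood stock case: put the hook of the pole through the ring eye of the open flap and, with the hook in the eye, swing the flap fully shut, without touching the flap by hand. Then unhook, slide the transport lock knob over the flap to its end stop, and leave the pole lying flat on the bench; do not disturb the wagons and other things.

Things in the scene. Friction and masses are not known exactly. Their poses are not given: they have to be found in the camera images.
- pole: Loose hook pole, 120 g: wooden stick 14 x 14 mm (own x -210 to +140 mm), then an 8 mm aluminium rod to x = +210, where it bends at a right angle into the hook, a straight 8 mm pin along own -y, tip 54 mm from the pole's axis. Lies flat at the start, z up, hook level, 3 mm clear of the bench. Origin on the underside, 7 mm below the pole's axis; balance point near x = +20 mm.
- hook (a point): Point on the axis of the hook pin, 30 mm from the pole's axis and 24 mm from the pin's tip (pole frame: 210, -30, 7 mm). To be hooked, this point lies about at the centre of the ring eye (within 24 mm along the hole), with the pin along the eye's hole.
- pole_grip (a point): Place to grip the pole, on its axis near its balance point (pole frame: 20, 0, 7 mm); the wooden stick is 14 mm wide and high there. It has the pole's axes.
- case: Plywood stock case, fixed, 290 x 180 mm, 108 mm high. Origin at the centre of its underside, z up. Its well (own x from -55 to +145 mm) is covered by the flap, hinged along the own +y edge; the rest (x from -145 to -55 mm) is a solid deck at 108 mm that carries the transport lock.
- hinge (a point): Middle of the flap's hinge, 104 mm above the bench (case frame: 45, 90, 104 mm), with the case's axes; the hinge runs along the case's x.
- panel: The flap: plywood panel 198 x 178 x 8 mm, about 0.2 kg, with a steel ring eye at the middle of its free edge. Origin on the hinge, x along the hinge, -y towards the free edge. Starts open, about upright. The stiff hinge holds it wherever it is left; swinging takes about 1.5 N at the eye. Gripper and arm must not touch it.
- eye (a point): Centre of the ring eye, 202 mm from the hinge, 22 mm beyond the free edge. Hole 32 mm across, ring bar 6 mm thick; the axis of the hole is parallel to the hinge (the case's x). With the panel's axes.
- flap (a joint): Angle of the flap in rad: 0 shut (level on the case), 1.57 upright, end stops at 0 and 1.8. At angle q the eye is, from the hinge in the case's axes, at y = -0.202 cos q, z = +0.202 sin q (m). No catch; nothing springs back.
- lock (a joint): Travel of the transport lock in m: 0 to 0.05 (end stop), growing along the case's +x, which takes its flat steel bar over the edge of the flap. Sliding takes about 2 N.
- lock_grip (a point): Middle of the top face of the lock's black upright knob, 151 mm above the bench; the knob is 30 mm along the case's x, 14 mm along its y and 36 mm high, on a steel bar whose top is 115 mm above the bench.
- track: Piece of model track 300 x 36 x 9 mm, fixed beside the case on its -y side, below the eye's path. Origin at the centre of its underside.
- wagon_coil: Model wagon with three metal coils, 115 x 27 x 35 mm, loose on the track: leave alone. Origin at the centre of its underside.
- wagon_tank: White model tank wagon, 115 x 28 x 45 mm, loose on the track: leave alone. Origin at the centre of its underside.
- car: Grey model car, 85 x 38 x 31 mm: leave alone. Origin at the centre of its underside.
- screwdriver: Screwdriver, 150 mm long: leave alone. Origin at its underside near the middle.
- glue: Small glue bottle, 36 mm across, 75 mm high: leave alone. Origin at the centre of its underside.
- spool: Small grey spool, 40 mm across, 30 mm high: leave alone. Origin at the centre of its underside.
- pot: Metal pot, 60 mm across, 60 mm high: leave alone. Origin at the centre of its underside.

How it is judged (in metres and radians):
On the way, in this order (a step that is already met when the one before it is completed fails the run):
1. the hook is through the ring eye of the open flap (x of hook in the frame of eye between -0.024 and 0.024 m and y of hook in the frame of eye between -0.017 and 0.017 m and z of hook in the frame of eye between -0.017 and 0.017 m and value of joint flap above 1 rad), for 0.2 s.
2. the flap is swung shut with the hook in the eye (x of hook in the frame of eye between -0.024 and 0.024 m and y of hook in the frame of eye between -0.017 and 0.017 m and z of hook in the frame of eye between -0.017 and 0.017 m and value of joint flap below 0.06 rad), for 0.2 s.
3. the lock is slid to its end stop, the flap shut (value of joint lock above 0.046 m and value of joint flap below 0.06 rad), for 0.2 s.
At the end, for the whole second after the job is handed in: The flap is shut (within 0.06 rad), the lock is at its end stop (within 4 mm), and the pole lies flat and still on the bench (its origin below 25 mm, the hook below 35 mm, within 4 degrees of level) (all of step 3 and height (world z) of pole below 0.025 m and height (world z) of hook below 0.035 m and angle between pole's own x axis and vertical between 1.5 and 1.64 rad and linear speed of pole below 0.03 m/s); the robot touches nothing.
It fails at once if gripper or arm touches the flap or its eye (contact force between any of the fingers, the arm and panel above 1 N).
It fails at once if a bystander is moved by more than 30 mm (distance of any of wagon_coil, wagon_tank, car, screwdriver, glue, spool, pot from where it was at the start of the episode above 0.03 m).
It also fails if it takes over 72 s, if anything falls off the work surface, if the arm or the gripper's body presses on something with over 40 N, if the wrist force passes 120 N, or if a joint passes its speed limit or range.

## Robot

A 6-joint arm with a two-finger parallel gripper is mounted at the origin on the work surface. World frame = base frame: x ahead of the robot, y to its left, z up, the work surface at z = 0. Lengths are in m, angles in degrees, forces in N, time in s.
With the tool pointing down it reaches from about 0.4 to 0.825 m from the base axis. Payload 7 kg.
Tool frame: the origin (TCP) lies midway between the tips of the shut fingers; the grasp point (between the pads) lies 19 mm behind it; z points along the fingers, y is the line along which they close (so a half turn about z gives the same grasp; the last joint's range is limited). The gripper opens to 88 mm and grips with 3 to 60 N. Pads are 19 mm wide; open, the fingers measure 130 mm over their backs; the gripper's body (78 mm by 193 mm) begins 47 mm behind the grasp point.
Start: joints at [81.767, 20.546, 0.682, 0, -70.136, -16.507], TCP at [0.282, 0.613, 0.227] pointing down, gripper open.
Joint ranges: [-176.03, 176.03], [-82.01, 121.73], [-58.28, 71.71], [-173.87, 95.51], [-174.79, -0.11], [-173.66, 173.66]. Speed limits (degrees/s): [136.94, 136.94, 172.46, 180, 180, 180].

## Interface

Orientations are given as [roll, pitch, yaw] about the fixed x, y, z axes, in that order (R = Rz(yaw) Ry(pitch) Rx(roll)).
In Python, from plant import r gives the robot as it stands.
- The arm moves only by the tool carry_out, never from a script. Its argument "deltas" is a list of rows, each a list of 3 entries, a list of its own where there are three numbers: the opening, from 0 (shut) to 1 (fully open), then the shift along the tool's x, y, z in mm, then the turn, a rotation vector about the tool's x, y, z in rad. In form: [[gripper, [tx, ty, tz], [rx, ry, rz]], ...]. A call has 1 to 12 rows; each row is the pose to reach, as a shift and turn from the pose commanded when the call began, along the tool's axes at that moment; what a row does not reach only later rows make up. A row lasts 1/10 s, in which the tool goes at most 50 mm and 8.59 degrees, less where a joint would pass 70% of its speed; a pose out of reach is approached as far as the arm can. A call with a gripper value outside its range is refused whole. The fingers move at their own pace and stop on an object; "squeeze" is the grip in N (left out, the last holds). Time passes only in rows, so rows that repeat a pose let the fingers close. It gives the time, the measured TCP pose, the force, the opening and the grip force at its end, in the units of the state.
- r.get_state(): the state, without advancing time (a new reading comes with each control period).
- r.capture(name): name is "side" or "top"; returns (picture, depth): 420x560x3 uint8, red, green, blue; 420x560 float32, m along the optical axis (not along the pixel's ray), 0 where there is no reading.
- r.get_calibration(name): a dict with "fov_y" (degrees; the focal length in pixels is half the picture's height over the tangent of half this angle, whatever the lens; pixels are square), "cx", "cy" (the principal point, pixels), "distortion" ([k1, k2, p1, p2, k3] as OpenCV has them; the pictures are not rectified), "view" (4x4, takes a point from world to camera coordinates). Camera axes: x right, y down, z forward; pixel columns grow to the right and rows downward; lengths in m; the calibration is good to about 2 mm. A picture is of the moment at which its call begins. get_calibration takes no time and is no camera call.
- r.close_job(): hands the job in; it is judged then, once.
The state is a dict: "time_s": time; "joints": joint angles; "qd": joint speeds; "joint_torque": joint torques, N m; "tcp_pos": TCP position; "eef_rot": TCP orientation; "contact_force": force on the tool from outside, world axes, zero at the start; "moment": the same for the moment, N m; "gripper_width": finger opening in m; "gripper_force": force on a finger pad.
Only numpy, scipy, OpenCV 4.12 (cv2) and the standard library are available. Lean on these libraries where they do the work, as an engineer would, in place of code of your own. Each camera call takes 0.05 s, during which the arm holds its last target. There are 200 camera calls.

## Working session

There is one attempt and no reset: what is moved stays moved. The work goes in short steps, Python scripts to look and compute and a tool call to move; the robot and the scene stay as the last step left them, time stands still between calls to the robot, and variables do not carry over. Pictures are saved under pics/ and viewed, at most 10 in all, crops included, and the job is handed in when it is done.

Besides the shell and the picture viewer there is one more tool, called after "Call:" as name(argument=value, ...), one argument or row to a line, values as JSON. carry_out: Moves the arm, as the interface text tells. Its arguments: {"type":"object","properties":{"deltas":{"type":"array"},"squeeze":{"type":"number"}},"required":["deltas"]}

```bash
ls; mkdir -p pics; cat > h.py <<'E'
import numpy as np, cv2
from plant import r
def cam(n):
    c=r.get_calibration(n); f=210/np.tan(np.radians(c["fov_y"])/2)
    return np.array([[f,0,c["cx"]],[0,f,c["cy"]],[0,0,1]]),np.array(c["distortion"],float),np.array(c["view"],float)
def grab(n,tag):
    p,d=r.capture(n); np.savez(f"{tag}.npz",p=p,d=d); cv2.imwrite(f"pics/{tag}.png",p[:,:,::-1]); return p,d
def cloud(n,d):
    K,D,V=cam(n); h,w=d.shape
    uv=np.stack(np.meshgrid(np.arange(w),np.arange(h)),-1).reshape(-1,1,2).astype(float)
    xy=cv2.undistortPoints(uv,K,D).reshape(h,w,2)
    P=np.dstack([xy*d[...,None],d]); P=(P-V[:3,3])@V[:3,:3]; P[d==0]=np.nan
    return P
def ray(n,u,v,z):
    K,D,V=cam(n); xy=cv2.undistortPoints(np.array([[[u,v]]],float),K,D).ravel()
    c=-V[:3,:3].T@V[:3,3]; d=V[:3,:3].T@np.array([*xy,1]); return c+d*(z-c[2])/d[2]
def proj(n,p):
    K,D,V=cam(n); return cv2.projectPoints(np.array(p,float).reshape(-1,3),cv2.Rodrigues(V[:3,:3])[0],V[:3,3],K,D)[0].reshape(-1,2)
E
python3 - <<'E'
from h import *
for n in("top","side"): grab(n,n+"0"); print(r.get_calibration(n))
print(r.get_state())
E
```

```text
pics
{'fov_y': 46.397543895234655, 'cx': 277.416489964586, 'cy': 204.6055116753075, 'distortion': array([-0.17110823,  0.        ,  0.        ,  0.        ,  0.        ]), 'view': array([[-0.06926986, -0.99757924,  0.00611185,  0.0252863 ],
       [-0.97436631,  0.06634099, -0.21496317,  0.59553859],
       [ 0.21403733, -0.02084565, -0.97660303,  1.11617156],
       [ 0.        ,  0.        ,  0.        ,  1.        ]])}
{'fov_y': 53.96698418651439, 'cx': 281.95731445216336, 'cy': 212.5243566624346, 'distortion': array([-0.09170719,  0.        ,  0.        ,  0.        ,  0.        ]), 'view': array([[ 0.93040704, -0.36618536, -0.0158435 , -0.52537779],
       [-0.22370241, -0.53308175, -0.81595409,  0.20933305],
       [ 0.29034457,  0.76271366, -0.57789956,  0.8405763 ],
       [ 0.        ,  0.        ,  0.        ,  1.        ]])}
{'time_s': 0.1, 'joints': array([ 8.17670102e+01,  2.05869303e+01,  6.39080675e-01, -1.69183286e-02,
       -7.01355553e+01, -1.65074749e+01]), 'qd': array([ 0.04764663, -0.00552499,  0.16827324,  0.00481164, -0.03507828,
       -0.06877312]), 'joint_torque': array([-1.93816755e-03, -5.84162521e+01,  2.93751901e+01,  7.01558813e+00,
        1.02028847e-02, -4.54539088e-05]), 'tcp_pos': array([0.282334  , 0.61263949, 0.22572391]), 'eef_rot': array([ 1.79915513e+02, -8.45114892e-03, -2.47462188e+01]), 'contact_force': array([ 0.24620522, -0.45752053,  0.69917194]), 'moment': array([0.0064154 , 0.0761051 , 0.03853613]), 'gripper_force': 0.0, 'gripper_width': 0.0878580254880948}
```

View pics/top0.png

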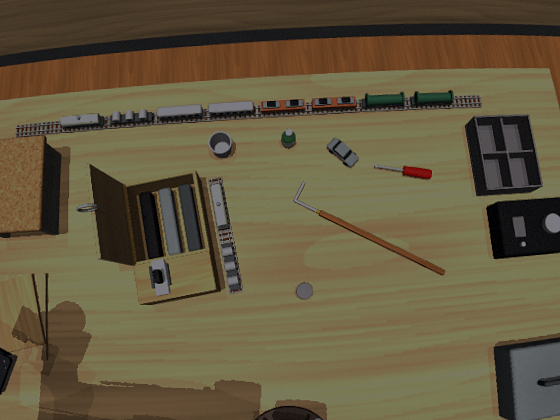

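View pics/side0.png

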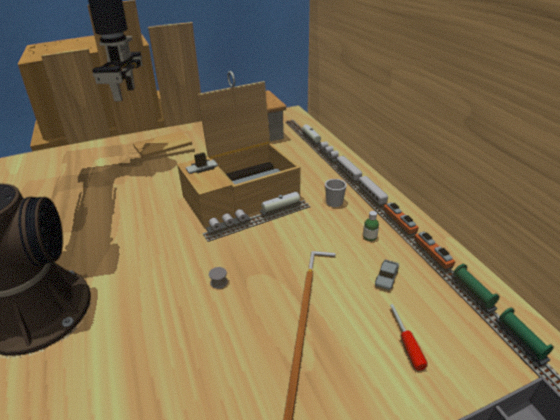

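The top view shows the pole with its butt at (442,271), bend at (296,203) and hook tip at (303,183). The case is at (175,235), the upright flap at (115,215), the eye near (87,208) and the lock knob near (158,275). The side view shows the eye at (231,78). Next I measure positions.

```bash
python3 - <<'E'
from h import *
np.set_printoptions(precision=4,suppress=True)
d=np.load("top0.npz")["d"]; P=cloud("top",d)
ps=np.load("side0.npz")["d"]; S=cloud("side",ps)
# wood pole: points at z 8..20 in pixel box
vv,uu=np.mgrid[0:420,0:560]
m=(uu>285)&(uu<450)&(vv>175)&(vv<280)&(P[...,2]>.007)&(P[...,2]<.03)
q=P[m]; print("pole n",len(q))
a=ray("top",442,271,.007);b=ray("top",296,203,.007);t=ray("top",303,183,.007);print("butt,bend,tip",a,b,t,np.linalg.norm(a-b))
w=q[q[:,2]>.011]; c=np.median(w,0); _,_,V=np.linalg.svd(w-w.mean(0)); print("stick",w.mean(0),V[0],w[:,2].mean(), np.degrees(np.arctan2(V[0][1],V[0][0])),((w-w.mean(0))@V[0]).min(),((w-w.mean(0))@V[0]).max())
# deck + rim z~.108
m=(uu>80)&(uu<230)&(vv>150)&(vv<310)&(abs(P[...,2]-.108)<.006); q=P[m][:,:2].astype(np.float32)
rect=cv2.minAreaRect(q); print("case rim",rect, cv2.boxPoints(rect))
# knob
m=(uu>135)&(uu<190)&(vv>245)&(vv<305)&(P[...,2]>.14)&(P[...,2]<.16); k=P[m]; print("knob",len(k),k.mean(0),k.min(0),k.max(0),cv2.minAreaRect(k[:,:2].astype(np.float32)))
# flap+eye
m=(uu>70)&(uu<160)&(vv>150)&(vv<275)&(P[...,2]>.13); f=P[m]; print("flap top",len(f),f[:,2].max())
e=P[200:218,75:99].reshape(-1,3); e=e[e[:,2]>.25]; print("eye top",len(e),e.mean(0),e.min(0),e.max(0))
e=S[68:90,222:240].reshape(-1,3); e=e[(e[:,2]>.2)&(e[:,0]<.8)]; print("eye side",len(e),e.mean(0),e.min(0),e.max(0))
m=(uu>195)&(uu<275)&(vv>85)&(vv<155)&(S[...,2]>.14)&(S[...,0]<.75); f=S[m]; _,_,V=np.linalg.svd(f-f.mean(0)); print("flap side",len(f),f.mean(0),"normal",V[2],f.min(0),f.max(0))
x=cv2.imread("pics/side0.png"); cv2.imwrite("pics/c.png",cv2.resize(x[50:250,140:380],None,fx=3,fy=3,interpolation=2)[:600])
E
```

```text
pole n 934
butt,bend,tip [ 0.4094 -0.4188  0.007 ] [ 0.6095 -0.0641  0.007 ] [ 0.6605 -0.0861  0.007 ] 0.40718551184020585
stick [ 0.5093 -0.2754  0.0137] [-0.4619 -0.887   0.0019] 0.013663906895234067 -117.5070686182809 -0.24101399761660627 0.1772781900149536
case rim ((0.5317095518112183, 0.24708011746406555), (0.28897663950920105, 0.18191109597682953), 7.754177570343018) [[0.3763 0.3177]
 [0.4008 0.1375]
 [0.6871 0.1765]
 [0.6626 0.3567]]
knob 98 [0.4364 0.2612 0.1481] [0.4221 0.253  0.1401] [0.4514 0.27   0.1536] ((0.4365082383155823, 0.2618560492992401), (0.029765751212835312, 0.015230167657136917), 6.772706508636475)
flap top 2992 0.3270067205238768
eye top 231 [0.5643 0.3592 0.2922] [0.5481 0.3404 0.2538] [0.5887 0.3831 0.327 ]
eye side 117 [0.5643 0.3613 0.2991] [0.5359 0.3425 0.2776] [0.5856 0.3861 0.3295]
flap side 3430 [0.5598 0.3498 0.2146] normal [ 0.1447 -0.982   0.1211] [0.4291 0.2592 0.1401] [0.6665 0.3721 0.2909]
```

View pics/c.png

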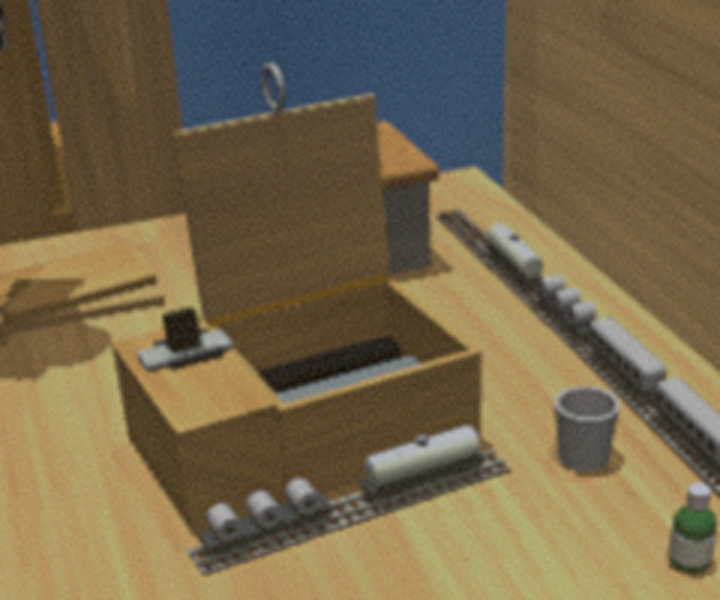

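The crop shows the upright flap with the ring at its top edge, the knob on its steel bar, and both wagons on the track below. Next is a helper for the shift and turn numbers.

```bash
cat > mv.py <<'E'
# commanded pose tracker, tool straight down: python3 mv.py x y z yaw ; state file cmd.json holds pose the call starts from
import json,sys,os,numpy as np
def delta(c,t):
    y=np.radians(c[3]); d=np.array(t[:3])-c[:3]
    ax=np.array([[np.cos(y),np.sin(y),0],[np.sin(y),-np.cos(y),0],[0,0,-1]])
    a=(t[3]-c[3]+180)%360-180
    return np.round(ax@d*1000).astype(int).tolist(), round(-np.radians(a),3)
def after(c,s,rz):
    y=np.radians(c[3]); ax=np.array([[np.cos(y),np.sin(y),0],[np.sin(y),-np.cos(y),0],[0,0,-1]])
    return (np.array(c[:3])+ax.T@np.array(s)/1000).tolist()+[c[3]-np.degrees(rz)]
E
python3 - <<'E'
from mv import *
c=[.282,.613,.227,-24.74]
for t in ([.33,.50,.43,-24.74],[.50,-.05,.40,-117.5],[.560,-.178,.1,-117.5],[.560,-.178,.03,-117.5]): print(delta(c,t))
E
```

```text
([91, 83, -203], np.float64(-0.0))
([475, 511, -173], np.float64(1.619))
([584, 602, 127], np.float64(1.619))
([584, 602, 197], np.float64(1.619))
```

Call:
carry_out(
  deltas=[
    [1,[91,83,-203],[0,0,0]],
    [1,[91,83,-203],[0,0,0]],
    [1,[91,83,-203],[0,0,0]],
    [1,[91,83,-203],[0,0,0]],
    [1,[91,83,-203],[0,0,0]],
    [1,[280,300,-190],[0,0,0.8]],
    [1,[280,300,-190],[0,0,0.8]],
    [1,[280,300,-190],[0,0,0.8]],
    [1,[280,300,-190],[0,0,0.8]],
    [1,[280,300,-190],[0,0,0.8]],
    [1,[280,300,-190],[0,0,0.8]],
    [1,[280,300,-190],[0,0,0.8]],
  ],
  squeeze=60,
)

```text
time_s: 1.3
tcp_pos: [0.4116, 0.2196, 0.4171]
eef_rot: [-180.0, 0.0, -70.9]
contact_force: [-0.8, 1.2, 1.2]
gripper_width: 0.0872
gripper_force: 0.0
```

```bash
python3 - <<'E'
from mv import *
c=after([.282,.613,.227,-24.74],[280,300,-190],.8); print(c)
for t in ([.560,-.178,.1,-117.5],[.560,-.178,.03,-117.5]): print(delta(c,t))
E
```

```text
[0.41075017528931945, 0.2233547865519589, 0.41700000000000004, np.float64(-70.57662361046586)]
([428, -7, 317], np.float64(0.819))
([428, -7, 387], np.float64(0.819))
```

Call:
carry_out(
  deltas=[
    [1,[428,-7,317],[0,0,0.819]],
    [1,[428,-7,317],[0,0,0.819]],
    [1,[428,-7,317],[0,0,0.819]],
    [1,[428,-7,317],[0,0,0.819]],
    [1,[428,-7,317],[0,0,0.819]],
    [1,[428,-7,317],[0,0,0.819]],
    [1,[428,-7,317],[0,0,0.819]],
    [1,[428,-7,317],[0,0,0.819]],
    [1,[428,-7,317],[0,0,0.819]],
    [1,[428,-7,317],[0,0,0.819]],
    [1,[428,-7,317],[0,0,0.819]],
    [1,[428,-7,317],[0,0,0.819]],
  ],
)

```text
time_s: 2.5
tcp_pos: [0.5587, -0.1801, 0.0952]
eef_rot: [179.7, -0.2, -117.7]
contact_force: [-1.0, 0.4, 0.1]
gripper_width: 0.0874
gripper_force: 0.0
```

```bash
python3 - <<'E'
from h import *
s=r.get_state(); print(s["tcp_pos"],s["eef_rot"],s["joints"])
p,d=grab("top","t1"); grab("side","s1")
E
```

```text
[ 0.55872769 -0.18014003  0.09516873] [ 1.79652595e+02 -1.67263583e-01 -1.17673959e+02] [ 1.18539143e+00  1.92710287e+01 -1.99944873e+01 -2.72205039e-02
 -5.11194777e+01 -2.88427005e+01]
```

View pics/s1.png

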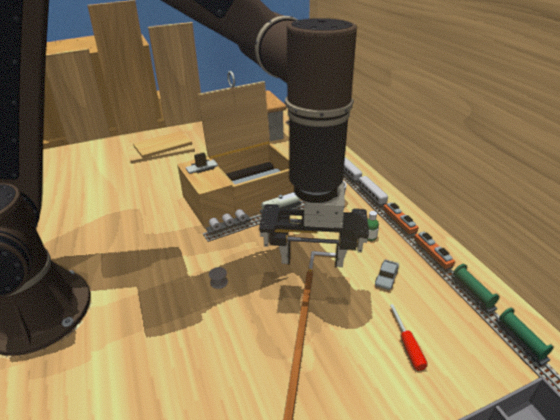

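The gripper straddles the stick (at about (305,290) in the side view), turned square to it. Descending.

Call:
carry_out(
  deltas=[
    [1,[0,0,30],[0,0,0]],
    [1,[0,0,60],[0,0,0]],
    [1,[0,0,75],[0,0,0]],
    [1,[0,0,75],[0,0,0]],
    [1,[0,0,75],[0,0,0]],
    [1,[0,0,75],[0,0,0]],
  ],
)

```text
time_s: 3.2
tcp_pos: [0.5615, -0.1774, 0.0263]
eef_rot: [-179.9, 0.1, -117.4]
contact_force: [0.3, 0.2, 0.5]
gripper_width: 0.0876
gripper_force: 0.0
```

Call:
carry_out(
  deltas=[
    [1,[0,0,12],[0,0,0]],
    [1,[0,0,22],[0,0,0]],
    [1,[0,0,22],[0,0,0]],
    [0,[0,0,22],[0,0,0]],
    [0,[0,0,22],[0,0,0]],
    [0,[0,0,22],[0,0,0]],
    [0,[0,0,22],[0,0,0]],
    [0,[0,0,22],[0,0,0]],
    [0,[0,0,22],[0,0,0]],
    [0,[0,0,22],[0,0,0]],
  ],
  squeeze=60,
)

```text
time_s: 4.2
tcp_pos: [0.5602, -0.1779, 0.0026]
eef_rot: [-180.0, 0.0, -117.5]
contact_force: [0.5, 0.7, -0.6]
gripper_width: 0.0373
gripper_force: 0.0
```

Call:
carry_out(
  deltas=[
    [0,[0,0,0],[0,0,0]],
    [0,[0,0,0],[0,0,0]],
    [0,[0,0,0],[0,0,0]],
    [0,[0,0,0],[0,0,0]],
    [0,[0,0,0],[0,0,0]],
    [0,[0,0,0],[0,0,0]],
    [0,[0,0,-20],[0,0,0]],
    [0,[0,0,-50],[0,0,0]],
    [0,[0,0,-80],[0,0,0]],
    [0,[0,0,-100],[0,0,0]],
    [0,[0,0,-100],[0,0,0]],
    [0,[0,0,-100],[0,0,0]],
  ],
)

```text
time_s: 5.4
tcp_pos: [0.5602, -0.1778, 0.1026]
eef_rot: [-180.0, 0.0, -117.5]
contact_force: [-0.1, -0.9, -1.8]
gripper_width: 0.0135
gripper_force: 58.8
```

```bash
cat > pole.py <<'E'
from h import *
from scipy.spatial.transform import Rotation as R
def fit(n,box,tag):
    # fit wood stick / rod line from orange-brown or thin points above bench, given pixel box
    p,d=grab(n,tag); return p,cloud(n,d)
E
python3 - <<'E'
from h import *
np.set_printoptions(precision=4,suppress=True)
s=r.get_state(); print(s["tcp_pos"],s["eef_rot"],s["gripper_width"],s["gripper_force"])
p,d=grab("top","t2"); grab("side","s2")
P=cloud("top",d)
m=(P[...,2]>.06)&(P[...,2]<.16)&(P[...,0]<.53)&(P[...,1]<-.2); q=P[m]; q=q[np.abs(q[:,2]-np.median(q[:,2]))<.03]
V=np.linalg.svd(q-q.mean(0))[2][0]; V*=np.sign(V[1]); print(len(q),q.mean(0),V,"yaw",np.degrees(np.arctan2(V[1],V[0])),"pitch",np.degrees(np.arcsin(V[2])), ((q-q.mean(0))@V).min())
S=cloud("side",np.load("s2.npz")["d"])
m=(S[...,2]>.06)&(S[...,2]<.16)&(S[...,1]<-.2)&(S[...,0]<.53)&(S[...,0]>.35); q=S[m]
V=np.linalg.svd(q-q.mean(0))[2][0]; V*=np.sign(V[1]); print(len(q),q.mean(0),V,"yaw",np.degrees(np.arctan2(V[1],V[0])),"pitch",np.degrees(np.arcsin(V[2])))
E
```

```text
[ 0.5602 -0.1778  0.1026] [-179.9654    0.0421 -117.5181] 0.01346118921509129 58.78967463970184
6635 [ 0.2724 -0.5776  0.0901] [ 0.9961  0.0796 -0.0378] yaw 4.568840113937662 pitch -2.1637264867290673 -0.24844826493226588
1088 [ 0.4653 -0.3445  0.1135] [0.4876 0.873  0.0095] yaw 60.8155153403086 pitch 0.5457563302841534
```

View pics/t2.png

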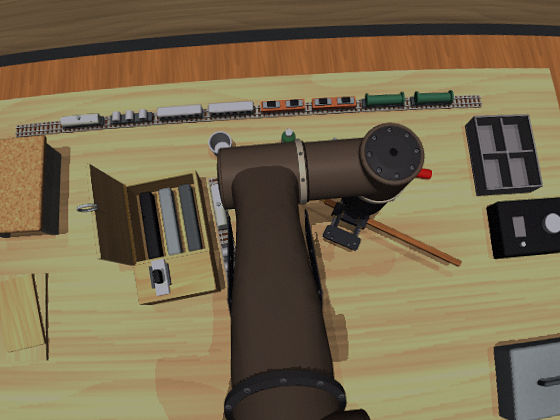

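The pole is gripped and level. The forearm runs from (285,400) to (265,150), offset to the left of the tool, so I check its height before moving over the flap.

```bash
python3 - <<'E'
from h import *
from mv import *
np.set_printoptions(precision=3,suppress=True)
P=cloud("top",np.load("t2.npz")["d"])
for u,v in((265,165),(265,220),(275,300),(285,380),(240,160),(340,165),(395,150)): print(u,v,P[v,u])
c=[.560,-.178,.103,-117.5]
pre=[.490,.224,.301,-82.25]; 
mid=[.52,-.02,.301,-100]
print(delta(c,[.55,-.10,.301,-105]),delta(c,[.49,.08,.301,-82.25]))
c2=[.49,.08,.301,-82.25]; print(delta(c2,pre))
E
```

```text
265 165 [0.555 0.008 0.529]
265 220 [0.455 0.013 0.621]
275 300 [nan nan nan]
285 380 [0.282 0.004 0.769]
240 160 [0.566 0.045 0.527]
340 165 [ 0.548 -0.102  0.526]
395 150 [ 0.561 -0.183  0.544]
([-65, 45, -198], np.float64(-0.218)) ([-197, 181, -198], np.float64(-0.615))
([-143, -19, 0], np.float64(-0.0))
```

Call:
carry_out(
  deltas=[
    [0,[0,0,-40],[0,0,0]],
    [0,[0,0,-80],[0,0,0]],
    [0,[-5,5,-120],[0,0,-0.04]],
    [0,[-25,22,-160],[0,0,-0.1]],
    [0,[-50,45,-185],[0,0,-0.18]],
    [0,[-80,72,-198],[0,0,-0.27]],
    [0,[-110,100,-198],[0,0,-0.36]],
    [0,[-140,130,-198],[0,0,-0.46]],
    [0,[-170,157,-198],[0,0,-0.54]],
    [0,[-190,175,-198],[0,0,-0.6]],
    [0,[-197,181,-198],[0,0,-0.615]],
    [0,[-197,181,-198],[0,0,-0.615]],
  ],
)

```text
time_s: 6.7
tcp_pos: [0.4902, 0.0813, 0.2996]
eef_rot: [179.9, -0.0, -82.2]
contact_force: [0.3, -0.2, -2.3]
gripper_width: 0.0133
gripper_force: 58.8
```

Call:
carry_out(
  deltas=[
    [0,[-20,-3,0],[0,0,0]],
    [0,[-50,-7,0],[0,0,0]],
    [0,[-80,-11,0],[0,0,0]],
    [0,[-110,-15,0],[0,0,0]],
    [0,[-133,-18,0],[0,0,0]],
    [0,[-143,-19,0],[0,0,0]],
    [0,[-143,-19,0],[0,0,0]],
    [0,[-143,-19,0],[0,0,0]],
  ],
)

```text
time_s: 7.5
tcp_pos: [0.4903, 0.2236, 0.3001]
eef_rot: [179.9, -0.1, -82.3]
contact_force: [0.7, 0.3, -0.9]
gripper_width: 0.0134
gripper_force: 58.8
```

```bash
python3 - <<'E'
from h import *
s=r.get_state(); print(s["tcp_pos"],s["eef_rot"],s["gripper_width"])
grab("top","t3"); grab("side","s3")
a=cv2.imread("pics/top0.png")
t=cv2.imread("pics/t3.png")[150:300,40:240]; x=cv2.imread("pics/s3.png")[40:190,150:350]
cv2.imwrite("pics/ts3.png",np.hstack([cv2.resize(t,(400,300)),cv2.resize(x,(400,300))]))
E
```

```text
[0.49033782 0.22362217 0.30007442] [ 1.79946372e+02 -5.00723306e-02 -8.23194929e+01] 0.013375950800785838
```

View pics/ts3.png

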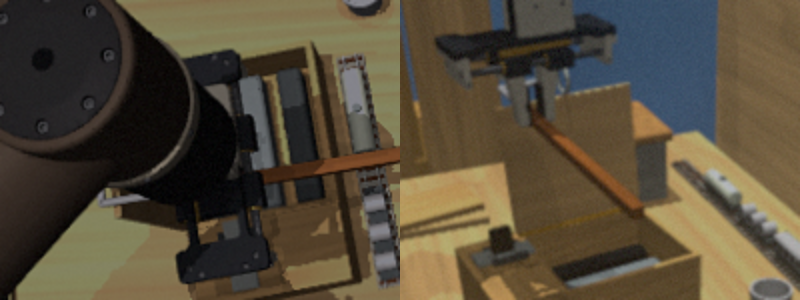

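The top crop shows the tip of the rod at around px (90–110, 248–252), left of the wrist. In the side view it is hidden behind the gripper. I compare it with where it should be.

```bash
python3 - <<'E'
from h import *
from mv import *
np.set_printoptions(precision=3,suppress=True)
g=np.array([.4903,.2236,.3045]);u=np.array([-.134,.991,0]);e=np.array([.991,.134,0])
pts=[g+.13*u,g+.13*u+.03*e,g+.13*u+.054*e,g+.06*u,[.562,.365,.305]]
print(proj("top",pts)); print(proj("side",pts))
x=cv2.imread("pics/t3.png")[180:270,50:140]; 
a=cv2.imread("pics/side0.png")[60:110,205:260]; b=cv2.imread("pics/s3.png")[60:110,205:260]
cv2.imwrite("pics/z3.png",np.hstack([cv2.resize(x,(450,450),interpolation=2),cv2.resize(b,(345,450),interpolation=2)]))
c=[.49,.2233,.301,-82.25]; print(delta(c,[.5498,.232,.301,-82.25]))
# ring centre refinement from top0: bright ring pixels
P=cloud("top",np.load("top0.npz")["d"]); S=cloud("side",np.load("side0.npz")["d"])
for Q in(P,S):
    q=Q[(Q[...,2]>.29)&(Q[...,2]<.335)&(abs(Q[...,0]-.562)<.03)&(abs(Q[...,1]-.365)<.03)]; l=(q[:,:2]-[.5317,.2471])@np.array([[.991,-.135],[.135,.991]]); print(len(q),np.percentile(np.c_[l,q[:,2]],[2,50,98],axis=0))
E
```

```text
[[ 91.013 252.985]
 [ 89.062 237.792]
 [ 87.568 225.772]
 [125.856 246.069]
 [ 85.096 207.98 ]]
[[198.56   85.963]
 [209.266  83.938]
 [217.681  82.359]
 [207.937  93.432]
 [229.968  79.828]]
([-1, -60, 0], np.float64(-0.0))
101 [[0.043 0.089 0.291]
 [0.046 0.109 0.317]
 [0.049 0.128 0.326]]
69 [[0.044 0.091 0.291]
 [0.047 0.11  0.31 ]
 [0.051 0.133 0.329]]
```

View pics/z3.png

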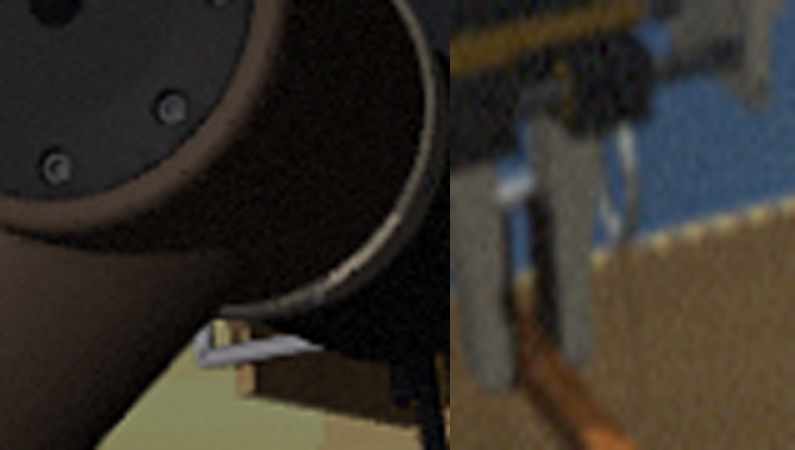

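The visible bend at (91,251) is within 2 px of the prediction, and the hook and ring agree laterally to about 2–3 mm. Inserting along the case's +x.

Call:
carry_out(
  deltas=[
    [0,[0,-10,0],[0,0,0]],
    [0,[0,-20,0],[0,0,0]],
    [0,[0,-30,0],[0,0,0]],
    [0,[0,-40,0],[0,0,0]],
    [0,[0,-50,0],[0,0,0]],
    [0,[0,-60,0],[0,0,0]],
    [0,[0,-60,0],[0,0,0]],
    [0,[0,-60,0],[0,0,0]],
    [0,[0,-60,0],[0,0,0]],
    [0,[0,-60,0],[0,0,0]],
  ],
)

```text
time_s: 8.6
tcp_pos: [0.5494, 0.2327, 0.3008]
eef_rot: [-180.0, 0.0, -82.3]
contact_force: [-0.9, 0.3, -1.7]
gripper_width: 0.0133
gripper_force: 58.8
```

```bash
python3 - <<'E'
from h import *
s=r.get_state(); print(s["tcp_pos"],s["eef_rot"],s["contact_force"],s["moment"])
grab("top","t4"); grab("side","s4")
g=s["tcp_pos"]+[0,0,.0045];u=np.array([-.134,.991,0]);e=np.array([.991,.134,0])
print(proj("side",[g+.13*u,g+.13*u+.03*e,g+.13*u+.054*e,[.562,.365,.307]]))
P=cloud("side",np.load("s4.npz")["d"]); vv,uu=np.mgrid[0:420,0:560]
m=(P[...,2]>.14)&(P[...,2]<.29)&(P[...,1]>.33)&(P[...,1]<.40)&(P[...,0]>.47)&(P[...,0]<.66);f=P[m];V=np.linalg.svd(f-f.mean(0))[2][2];print(len(f),f.mean(0),V)
b=cv2.imread("pics/s4.png")[50:120,190:290]
cv2.imwrite("pics/z4.png",cv2.resize(b,(800,560),interpolation=2))
E
```

```text
[0.54936178 0.23272959 0.30082601] [-1.79984843e+02  1.24905902e-02 -8.22502421e+01] [-0.87900993  0.30419845 -1.70620635] [ 0.10916726 -0.01687241 -0.07643097]
[[219.49121776  81.57426833]
 [229.78413061  79.66685081]
 [237.87238398  78.18024994]
 [229.90744007  79.10201264]]
2839 [0.55514279 0.34925618 0.21125683] [ 0.13034129 -0.9858563   0.10534939]
```

View pics/z4.png

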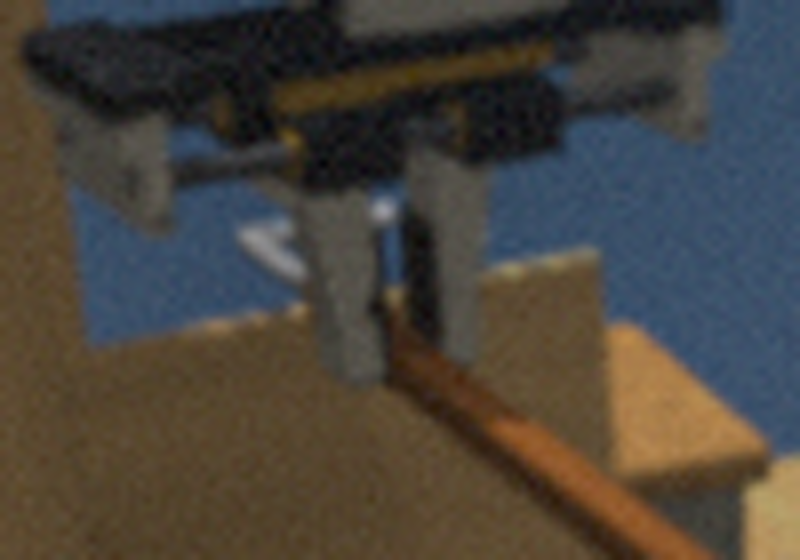

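The pin comes through the ring, with its tip seen at about (238,76) against a predicted (238,78). Computing the arc.

```bash
python3 - <<'E'
import numpy as np
f=lambda q:np.array([202*np.cos(q)+22,200.8-202*np.sin(q)])
Q=np.r_[np.linspace(1.68,0,25)]
b=np.zeros(2)
for k in (0,12):
    for i in range(1,13): print("[%d, 0, %d]"%tuple(np.round(f(Q[k+i])-b)),end=" ")
    b=np.round(f(Q[k+12])); print()
E
```

```text
[14, 0, -1] [28, 0, -1] [42, 0, 0] [56, 0, 2] [70, 0, 5] [84, 0, 8] [97, 0, 13] [110, 0, 19] [123, 0, 26] [135, 0, 33] [146, 0, 41] [157, 0, 50] 
[10, 0, 10] [19, 0, 21] [28, 0, 32] [36, 0, 44] [43, 0, 56] [49, 0, 68] [55, 0, 82] [59, 0, 95] [63, 0, 109] [65, 0, 123] [67, 0, 137] [67, 0, 151]
```

Call:
carry_out(
  deltas=[
    [0,[7,0,0],[0,0,0]],
    [0,[18,0,-1],[0,0,0]],
    [0,[32,0,-1],[0,0,0]],
    [0,[46,0,1],[0,0,0]],
    [0,[60,0,3],[0,0,0]],
    [0,[74,0,6],[0,0,0]],
    [0,[88,0,10],[0,0,0]],
    [0,[102,0,15],[0,0,0]],
    [0,[116,0,22],[0,0,0]],
    [0,[130,0,30],[0,0,0]],
    [0,[144,0,40],[0,0,0]],
    [0,[157,0,50],[0,0,0]],
  ],
)

```text
time_s: 9.9
tcp_pos: [0.5708, 0.0759, 0.2495]
eef_rot: [180.0, -0.0, -82.3]
contact_force: [-0.3, 1.7, -1.8]
gripper_width: 0.0134
gripper_force: 58.8
```

```bash
cat > flap.py <<'E'
from h import *
def flap(tag):
    s=r.get_state(); print(s["tcp_pos"],s["eef_rot"],s["contact_force"],s["moment"])
    for n in("side","top"):
        p,d=grab(n,n[0]+tag); P=cloud(n,d)
        l=(P[...,:2]-[.5317,.2471])@np.array([[.991,-.135],[.135,.991]])
        L=np.dstack([l,P[...,2]]); L=L-[0,.09,.104]
        m=(L[...,0]>-.05)&(L[...,0]<.14)&(L[...,2]>.0)&(L[...,1]<.03); q=L[m]; rr=np.hypot(q[:,1],q[:,2]); a=np.arctan2(q[:,2],-q[:,1]); k=(rr>.03)&(rr<.178)
        h,b=np.histogram(a[k],bins=np.arange(-.1,1.9,.05)); print(n,dict((round(float(b[i]),2),int(h[i])) for i in np.argsort(-h)[:4]))
E
python3 -c "
from flap import *
flap('5')"
```

```text
[0.57078206 0.07588537 0.24953539] [ 1.79982458e+02 -2.27646118e-03 -8.22752815e+01] [-0.29477628  1.6713383  -1.78053451] [ 0.52240822 -0.06682033  0.04287532]
side {0.85: 667, 0.9: 386, 0.0: 18, 0.8: 15}
top {0.9: 757, 0.85: 261, 0.95: 2, -0.1: 0}
```

Call:
carry_out(
  deltas=[
    [0,[10,0,10],[0,0,0]],
    [0,[19,0,21],[0,0,0]],
    [0,[28,0,32],[0,0,0]],
    [0,[36,0,44],[0,0,0]],
    [0,[43,0,56],[0,0,0]],
    [0,[49,0,68],[0,0,0]],
    [0,[55,0,82],[0,0,0]],
    [0,[59,0,95],[0,0,0]],
    [0,[63,0,109],[0,0,0]],
    [0,[65,0,123],[0,0,0]],
    [0,[67,0,137],[0,0,0]],
    [0,[67,0,150],[0,0,0]],
  ],
)

```text
time_s: 11.2
tcp_pos: [0.5796, 0.0103, 0.0993]
eef_rot: [180.0, -0.0, -82.3]
contact_force: [-0.1, 0.2, -0.7]
gripper_width: 0.0134
gripper_force: 58.8
```

Call:
carry_out(
  deltas=[
    [0,[0,0,5],[0,0,0]],
    [0,[0,0,10],[0,0,0]],
    [0,[0,0,14],[0,0,0]],
    [0,[0,0,16],[0,0,0]],
    [0,[0,0,16],[0,0,0]],
    [0,[0,0,16],[0,0,0]],
  ],
)

```text
time_s: 11.8
tcp_pos: [0.5801, 0.0108, 0.0851]
eef_rot: [-180.0, 0.0, -82.3]
contact_force: [-0.9, -1.4, 0.5]
gripper_width: 0.0133
gripper_force: 58.8
```

```bash
python3 -c "
from flap import *
flap('6')
b=cv2.imread('pics/s6.png')[100:310,170:450]
cv2.imwrite('pics/z6.png',cv2.resize(b,(784,588),interpolation=2))"
```

```text
[0.58009177 0.01081274 0.08506096] [-1.79953549e+02  2.47257638e-03 -8.22564598e+01] [-0.88370987 -1.4393375   0.50069535] [0.13916393 0.06755814 0.02996025]
side {0.05: 638, 0.0: 319, 0.1: 207, 0.15: 102}
top {0.0: 177, 0.05: 13, 0.1: 3, -0.05: 0}
```

View pics/z6.png

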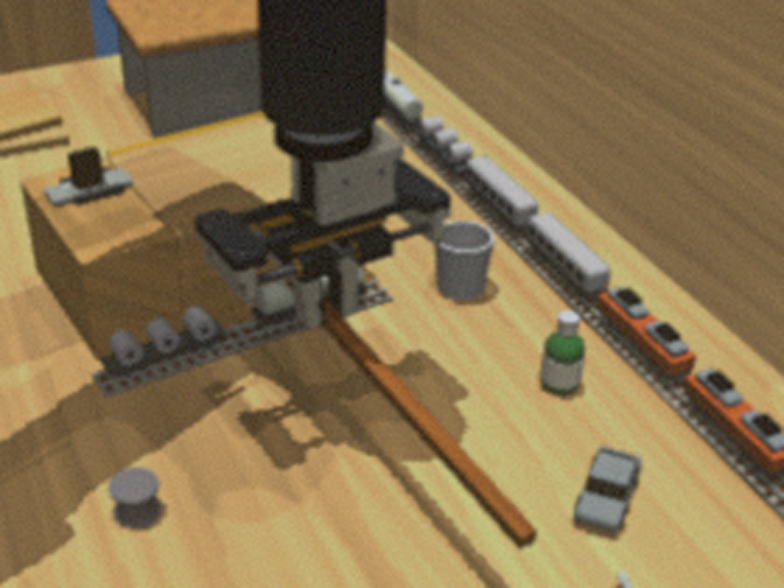

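The flap looks level on the case, with the pole running forward from the gripper. I check the flap's slope and the pole's pitch numerically.

```bash
python3 - <<'E'
from h import *
np.set_printoptions(precision=4,suppress=True)
for n in "side","top":
    P=cloud(n,np.load(n[0]+"6.npz")["d"])
    l=(P[...,:2]-[.5317,.2471])@np.array([[.991,-.135],[.135,.991]]); L=np.dstack([l,P[...,2]])
    for lo,hi in((-.085,-.06),(-.06,-.03),(-.03,0),(0,.04),(.04,.08)):
        m=(L[...,0]>-.03)&(L[...,0]<.13)&(L[...,1]>lo)&(L[...,1]<hi)&(L[...,2]>.07)&(L[...,2]<.135); print(n,lo,m.sum(),np.median(L[m][:,2]) if m.any() else 0)
        m=(L[...,0]<-.07)&(L[...,0]>-.14)&(L[...,1]>lo)&(L[...,1]<hi)&(L[...,2]>.07)&(L[...,2]<.135); print("   deck",np.median(L[m][:,2]) if m.any() else 0)
    q=P[(P[...,1]<-.05)&(P[...,1]>-.3)&(P[...,2]>.05)&(P[...,2]<.13)&(abs(P[...,0]-.6)<.05)]
    if len(q)>20: V=np.linalg.svd(q-q.mean(0))[2][0];V*=np.sign(V[1]);print("pole",len(q),q.mean(0),np.degrees(np.arcsin(V[2])),np.degrees(np.arctan2(V[1],V[0])))
E
```

```text
side -0.085 110 0.11049721734279508
   deck 0.1106000143627512
side -0.06 244 0.11071776319784468
   deck 0.11079182370003834
side -0.03 261 0.11091596721545624
   deck 0.11090097293225237
side 0 321 0.11089197722428534
   deck 0.11742563250647736
side 0.04 338 0.1111811853480934
   deck 0.11173112750616543
pole 799 [ 0.5969 -0.1751  0.0922] 1.4636048144843299 96.239401437236
top -0.085 122 0.1059946829625088
   deck 0.10652853247614566
top -0.06 0 0
   deck 0
top -0.03 0 0
   deck 0
top 0 0 0
   deck 0
top 0.04 3 0.1108011700472426
   deck 0
pole 619 [ 0.5958 -0.1623  0.0907] 0.9358166692565696 96.00725859184439
```

The flap is flush with the deck, so it is shut. Now I centre the hook, withdraw along −x and back away.

Call:
carry_out(
  deltas=[
    [0,[0,0,-6],[0,0,0]],
    [0,[0,0,-11],[0,0,0]],
    [0,[0,0,-11],[0,0,0]],
    [0,[0,10,-11],[0,0,0]],
    [0,[0,25,-11],[0,0,0]],
    [0,[0,40,-11],[0,0,0]],
    [0,[0,55,-11],[0,0,0]],
    [0,[0,70,-11],[0,0,0]],
    [0,[0,70,-11],[0,0,0]],
    [0,[0,70,-11],[0,0,0]],
  ],
)

```text
time_s: 12.9
tcp_pos: [0.5102, 0.0013, 0.0958]
eef_rot: [-180.0, 0.0, -82.2]
contact_force: [-0.0, 0.4, -0.7]
gripper_width: 0.0136
gripper_force: 58.8
```

Call:
carry_out(
  deltas=[
    [0,[20,0,0],[0,0,0]],
    [0,[50,0,0],[0,0,0]],
    [0,[80,0,0],[0,0,0]],
    [0,[110,0,0],[0,0,0]],
    [0,[140,0,10],[0,0,0]],
    [0,[160,0,30],[0,0,0]],
    [0,[168,0,50],[0,0,0]],
    [0,[168,0,65],[0,0,0]],
    [0,[168,0,75],[0,0,0]],
    [0,[168,0,75],[0,0,0]],
    [0,[168,0,75],[0,0,0]],
  ],
)

```text
time_s: 14.0
tcp_pos: [0.5335, -0.165, 0.0208]
eef_rot: [-180.0, -0.0, -82.2]
contact_force: [1.0, -0.4, -0.8]
gripper_width: 0.0132
gripper_force: 58.8
```

```bash
python3 - <<'E'
from h import *
np.set_printoptions(precision=4,suppress=True)
s=r.get_state();print(s["tcp_pos"],s["eef_rot"])
for n in "side","top":
    p,d=grab(n,n[0]+"7");P=cloud(n,d)
    l=(P[...,:2]-[.5317,.2471])@np.array([[.991,-.135],[.135,.991]]); L=np.dstack([l,P[...,2]])
    for lo,hi in((-.085,-.06),(-.03,0)):
        m=(L[...,0]>-.03)&(L[...,0]<.13)&(L[...,1]>lo)&(L[...,1]<hi)&(L[...,2]>.07)&(L[...,2]<.155); print(n,lo,m.sum(),np.median(L[m][:,2]) if m.any() else 0)
    q=P[(P[...,1]<-.22)&(P[...,1]>-.45)&(P[...,2]>.008)&(P[...,2]<.05)&(abs(P[...,0]-.565)<.04)]
    V=np.linalg.svd(q-q.mean(0))[2][0];V*=np.sign(V[1]);print("pole",len(q),q.mean(0),np.degrees(np.arcsin(V[2])),np.degrees(np.arctan2(V[1],V[0])))
E
```

```text
[ 0.5335 -0.165   0.0208] [-179.9947   -0.0128  -82.2297]
side -0.085 187 0.1105461431691657
side -0.03 231 0.11086490107583025
pole 1161 [ 0.5506 -0.348   0.0313] 0.4855124275052451 95.99811897617974
top -0.085 714 0.10616906609291932
top -0.03 848 0.10626168795167151
pole 428 [ 0.5506 -0.3567  0.0298] 0.10275582853914755 96.30493625633042
```

The flap stayed shut and the pole is level. Setting it down and releasing.

Call:
carry_out(
  deltas=[
    [0,[0,0,8],[0,0,0]],
    [0,[0,0,14],[0,0,0]],
    [0,[0,0,17],[0,0,0]],
    [0,[0,0,17],[0,0,0]],
    [0,[0,0,17],[0,0,0]],
    [0.4,[0,0,17],[0,0,0]],
    [0.4,[0,0,17],[0,0,0]],
    [0.4,[0,0,17],[0,0,0]],
    [0.4,[0,0,17],[0,0,0]],
    [0.4,[0,0,17],[0,0,0]],
    [0.4,[0,0,17],[0,0,0]],
  ],
)

```text
time_s: 15.2
tcp_pos: [0.5331, -0.1652, 0.0036]
eef_rot: [-180.0, -0.0, -82.3]
contact_force: [0.6, 0.2, -0.1]
gripper_width: 0.035
gripper_force: 0.0
```

Call:
carry_out(
  deltas=[
    [0.4,[0,0,-15],[0,0,0]],
    [0.4,[0,0,-40],[0,0,0]],
    [0.4,[0,0,-85],[0,0,0]],
    [0.4,[0,0,-130],[0,0,0]],
    [0.4,[0,0,-180],[0,0,0]],
    [0.4,[0,0,-230],[0,0,0]],
    [0.4,[0,0,-250],[0,0,0]],
    [0.4,[0,0,-250],[0,0,0]],
    [0.4,[0,0,-250],[0,0,0]],
  ],
)

```text
time_s: 16.1
tcp_pos: [0.5328, -0.165, 0.2536]
eef_rot: [-180.0, 0.0, -82.3]
contact_force: [-0.3, 0.5, -0.4]
gripper_width: 0.0351
gripper_force: 0.0
```

```bash
python3 - <<'E'
from h import *
from mv import *
np.set_printoptions(precision=4,suppress=True)
s=r.get_state();print(s["tcp_pos"],s["eef_rot"],s["joints"])
for n in "side","top":
    p,d=grab(n,n[0]+"8");P=cloud(n,d)
    l=(P[...,:2]-[.5317,.2471])@np.array([[.991,-.135],[.135,.991]]); L=np.dstack([l,P[...,2]])
    m=(L[...,0]>-.14)&(L[...,0]<-.05)&(abs(L[...,1])<.08)&(L[...,2]>.142)&(L[...,2]<.16);k=P[m]
    print("knob",len(k)); 
    if len(k)>4: print(np.median(k,0),L[m].min(0),L[m].max(0),cv2.minAreaRect(k[:,:2].astype(np.float32)))
    q=P[(P[...,1]<-.2)&(P[...,1]>-.45)&(P[...,2]>.008)&(P[...,2]<.03)&(abs(P[...,0]-.55)<.04)]
    V=np.linalg.svd(q-q.mean(0))[2][0];V*=np.sign(V[1]);print("pole",len(q),q.mean(0),np.degrees(np.arcsin(V[2])),np.degrees(np.arctan2(V[1],V[0])))
c=[*s["tcp_pos"],-82.25]; print(delta(c,[.4364,.2612,.25,7.75]))
E
```

```text
[ 0.5328 -0.165   0.2536] [-179.9603    0.0246  -82.2756] [  2.8886   8.5296 -11.9263  -0.0298 -69.5066   4.8462]
knob 70
[0.4375 0.2611 0.151 ] [-0.1055  0.0206  0.1424] [-0.0762  0.0351  0.1571] ((0.43789365887641907, 0.26242390275001526), (0.02928846888244152, 0.014408685266971588), 7.856629848480225)
pole 1070 [ 0.5493 -0.3391  0.0149] 0.16151992625688494 95.82805765031405
knob 95
[0.4357 0.2611 0.1482] [-0.107   0.0192  0.1422] [-0.0772  0.0354  0.1526] ((0.4368724226951599, 0.2612411081790924), (0.02952014096081257, 0.015918180346488953), 4.546325206756592)
pole 325 [ 0.5514 -0.3716  0.0124] 0.34125822946611367 95.73907585420707
([-435, 38, 4], np.float64(-1.571))
```

Call:
carry_out(
  deltas=[
    [0.4,[-435,38,4],[0,0,-1.571]],
    [0.4,[-435,38,4],[0,0,-1.571]],
    [0.4,[-435,38,4],[0,0,-1.571]],
    [0.4,[-435,38,4],[0,0,-1.571]],
    [0.4,[-435,38,4],[0,0,-1.571]],
    [0.4,[-435,38,4],[0,0,-1.571]],
    [0.4,[-435,38,4],[0,0,-1.571]],
    [0.4,[-435,38,4],[0,0,-1.571]],
    [0.4,[-435,38,4],[0,0,-1.571]],
    [0.4,[-435,38,4],[0,0,-1.571]],
    [0.4,[-435,38,4],[0,0,-1.571]],
    [0.4,[-435,38,4],[0,0,-1.571]],
  ],
)

```text
time_s: 17.4
tcp_pos: [0.4362, 0.2608, 0.248]
eef_rot: [179.9, 0.1, 7.8]
contact_force: [-0.2, -0.1, -0.1]
gripper_width: 0.035
gripper_force: 0.0
```

Call:
carry_out(
  deltas=[
    [0.4,[0,0,0],[0,0,0]],
    [0.4,[0,0,0],[0,0,0]],
    [0.4,[0,0,0],[0,0,0]],
  ],
)

```text
time_s: 17.7
tcp_pos: [0.4369, 0.2604, 0.2494]
eef_rot: [180.0, 0.0, 7.7]
contact_force: [-0.4, 0.1, -0.0]
gripper_width: 0.0352
gripper_force: 0.0
```

Call:
carry_out(
  deltas=[
    [0.4,[0,-1,35],[0,0,0]],
    [0.4,[0,-1,70],[0,0,0]],
    [0.4,[0,-1,95],[0,0,0]],
    [0.4,[0,-1,110],[0,0,0]],
    [0.4,[0,-1,119],[0,0,0]],
    [0.4,[0,-1,119],[0,0,0]],
    [0,[0,-1,119],[0,0,0]],
    [0,[0,-1,119],[0,0,0]],
    [0,[0,-1,119],[0,0,0]],
    [0,[0,-1,119],[0,0,0]],
    [0,[0,-1,119],[0,0,0]],
    [0,[0,-1,119],[0,0,0]],
  ],
  squeeze=25,
)

```text
time_s: 18.9
tcp_pos: [0.4375, 0.2648, 0.1316]
eef_rot: [-179.7, -0.2, 7.8]
contact_force: [-1.7, 9.4, -3.0]
gripper_width: 0.014
gripper_force: 25.0
```

Call:
carry_out(
  deltas=[
    [0,[0,0,0],[0,0,0]],
    [0,[6,0,0],[0,0,0]],
    [0,[14,0,0],[0,0,0]],
    [0,[22,0,0],[0,0,0]],
    [0,[30,0,0],[0,0,0]],
    [0,[38,0,0],[0,0,0]],
    [0,[45,0,0],[0,0,0]],
    [0,[50,0,0],[0,0,0]],
    [0,[52,0,0],[0,0,0]],
    [0,[52,0,0],[0,0,0]],
    [0,[52,0,0],[0,0,0]],
    [0,[52,0,0],[0,0,0]],
  ],
)

```text
time_s: 20.1
tcp_pos: [0.4819, 0.2706, 0.1302]
eef_rot: [-179.8, 0.5, 7.7]
contact_force: [-35.0, 15.0, 14.4]
gripper_width: 0.0137
gripper_force: 25.0
```

Force built up after 45 mm of travel, so I ease off and measure where the knob is.

Call:
carry_out(
  deltas=[
    [0,[-4,0,0],[0,0,0]],
    [0,[-6,2,0],[0,0,0]],
    [0,[-6,2,0],[0,0,0]],
  ],
)

```text
time_s: 20.4
tcp_pos: [0.4814, 0.2706, 0.1304]
eef_rot: [-179.6, -0.1, 7.8]
contact_force: [-9.1, 20.0, -6.6]
gripper_width: 0.0137
gripper_force: 25.0
```

```bash
python3 - <<'E'
from h import *
s=r.get_state();print(s["tcp_pos"],s["contact_force"])
grab("side","s9");grab("top","t9")
a=cv2.imread("pics/side0.png")[120:220,160:270];b=cv2.imread("pics/s9.png")[120:220,160:270]
cv2.imwrite("pics/z9.png",np.hstack([cv2.resize(x,(395,360),interpolation=2) for x in(a,b)]))
E
```

```text
[0.48137677 0.27056004 0.13041154] [-9.10940199 20.04854995 -6.59614411]
```

View pics/z9.png

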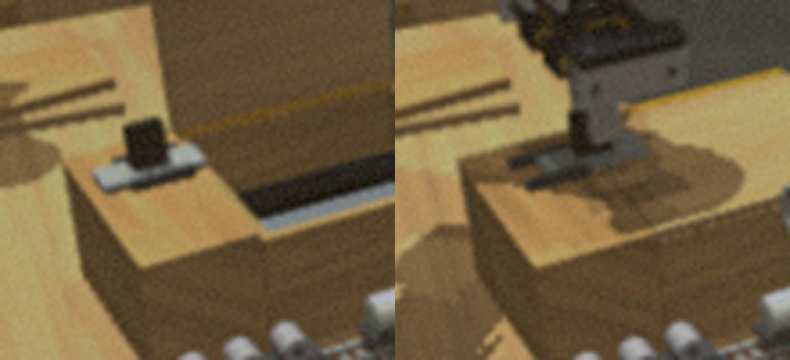

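The knob is nearly across. There is a side load in y because the true knob y is about 4 mm off, so I relieve that and push on.

Call:
carry_out(
  deltas=[
    [0,[0,-3,0],[0,0,0]],
    [0,[0,-5,0],[0,0,0]],
    [0,[0,-5,0],[0,0,0]],
    [0,[3,-5,0],[0,0,0]],
    [0,[5,-5,0],[0,0,0]],
    [0,[5,-5,0],[0,0,0]],
    [0,[5,-5,0],[0,0,0]],
  ],
)

```text
time_s: 21.2
tcp_pos: [0.4818, 0.2708, 0.1302]
eef_rot: [180.0, 0.5, 7.7]
contact_force: [-29.1, 5.5, 12.5]
gripper_width: 0.0135
gripper_force: 25.0
```

Call:
carry_out(
  deltas=[
    [0,[-5,0,0],[0,0,0]],
    [0.4,[-5,0,0],[0,0,0]],
    [0.4,[-5,0,0],[0,0,0]],
    [0.4,[-5,0,0],[0,0,0]],
    [0.4,[-5,0,0],[0,0,0]],
    [0.4,[-5,0,-40],[0,0,0]],
    [0.4,[-5,0,-80],[0,0,0]],
    [0.4,[-30,0,-120],[0,0,0]],
    [0.4,[-75,0,-120],[0,0,0]],
    [0.4,[-75,0,-120],[0,0,0]],
    [0.4,[-75,0,-120],[0,0,0]],
  ],
)

```text
time_s: 22.3
tcp_pos: [0.4122, 0.2615, 0.2515]
eef_rot: [-179.9, -0.1, 7.8]
contact_force: [-0.1, -1.2, 1.0]
gripper_width: 0.035
gripper_force: 0.0
```

```bash
python3 - <<'E'
from h import *
np.set_printoptions(precision=4,suppress=True)
s=r.get_state();print(s["tcp_pos"],s["contact_force"])
grab("side","s10");grab("top","t10")
for f in ("side0","top0","s10","t10"):
    n="side" if f[0]=="s" else "top"; P=cloud(n,np.load(f+".npz")["d"])
    l=(P[...,:2]-[.5317,.2471])@np.array([[.991,-.135],[.135,.991]]); L=np.dstack([l,P[...,2]])
    for nm,a,b in(("knob",.128,.16),("bar",.1125,.118)):
        m=(L[...,0]>-.15)&(L[...,0]<.03)&(L[...,1]>0)&(L[...,1]<.055)&(L[...,2]>a)&(L[...,2]<b);k=L[m]
        print(f,nm,len(k),*(np.percentile(k,[3,50,97],axis=0) if len(k) else []))
E
```

```text
[0.4122 0.2615 0.2515] [-0.1035 -1.1772  1.0093]
side0 knob 128 [-0.1049  0.0219  0.1287] [-0.0918  0.0261  0.1433] [-0.0765  0.0357  0.1549]
side0 bar 111 [-0.1308  0.0063  0.1126] [-0.1     0.0189  0.1167] [-0.053   0.0488  0.118 ]
top0 knob 114 [-0.107   0.0204  0.1314] [-0.0936  0.0257  0.1481] [-0.0787  0.0343  0.1522]
top0 bar 338 [-0.1294  0.0072  0.1127] [-0.0877  0.0231  0.1145] [-0.0542  0.0492  0.1176]
s10 knob 122 [-0.0667  0.0212  0.1283] [-0.0537  0.0255  0.1437] [-0.0387  0.0331  0.1552]
s10 bar 160 [-0.1277  0.0038  0.1126] [-0.0683  0.0193  0.1154] [-0.0027  0.0506  0.1178]
t10 knob 22 [-0.0471  0.0223  0.1348] [-0.0428  0.0266  0.1492] [-0.0393  0.0329  0.1527]
t10 bar 119 [-0.0995  0.0118  0.1127] [-0.0332  0.0193  0.1143] [-0.016   0.0411  0.1175]
```

The cameras show the knob moved about 38 mm and the fingers slipped about 6 mm along it. I push from behind with shut fingers to see whether 38 mm is the real stop.

Call:
carry_out(
  deltas=[
    [0,[0,2,0],[0,0,0]],
    [0,[0,2,0],[0,0,0]],
    [0,[0,2,0],[0,0,0]],
    [0,[0,2,0],[0,0,0]],
    [0,[0,2,40],[0,0,0]],
    [0,[0,2,80],[0,0,0]],
    [0,[0,2,110],[0,0,0]],
    [0,[0,2,125],[0,0,0]],
    [0,[10,2,127],[0,0,0]],
    [0,[20,2,127],[0,0,0]],
    [0,[28,2,127],[0,0,0]],
    [0,[32,2,127],[0,0,0]],
  ],
)

```text
time_s: 23.6
tcp_pos: [0.4462, 0.2646, 0.1245]
eef_rot: [-179.9, -0.1, 7.7]
contact_force: [0.0, -0.6, 0.1]
gripper_width: 0.0003
gripper_force: 0.0
```

Call:
carry_out(
  deltas=[
    [0,[3,0,0],[0,0,0]],
    [0,[6,0,0],[0,0,0]],
    [0,[8,0,0],[0,0,0]],
    [0,[10,0,0],[0,0,0]],
    [0,[10,0,0],[0,0,0]],
  ],
)

```text
time_s: 24.1
tcp_pos: [0.4504, 0.2645, 0.1239]
eef_rot: [180.0, 0.4, 7.7]
contact_force: [-25.0, 1.7, 17.5]
gripper_width: 0.0002
gripper_force: 12.2
```

```bash
python3 - <<'E'
from h import *
def prof(f,y,z):
    n="side" if f[0]=="s" else "top"; p=np.load(f+".npz")["p"].astype(np.float32)
    xs=np.arange(-.145,.03,.005); W=[[.5317+.991*x-.135*y,.2471+.135*x+.991*y,z] for x in xs]
    uv=proj(n,W).astype(np.float32); v=cv2.remap(p,uv[:,0].reshape(1,-1),uv[:,1].reshape(1,-1),1)[0]
    print(f,y,z,"bright",v.mean(1).astype(int).tolist()); print("   r-b",(v[:,0]-v[:,2]).astype(int).tolist())
print((np.arange(-.145,.03,.005)*1000).astype(int).tolist())
for y in(.016,.040):
    for f in("side0","s10","top0","t10"): prof(f,y,.115)
for f in("side0","s10"): prof(f,.021,.135)
E
```

```text
[-145, -139, -134, -129, -124, -119, -114, -109, -104, -99, -94, -89, -84, -79, -74, -69, -64, -59, -54, -49, -44, -39, -34, -29, -24, -19, -14, -9, -4, 0, 5, 10, 15, 20, 25]
side0 0.016 0.115 bright [83, 129, 125, 92, 83, 84, 82, 65, 58, 62, 56, 61, 57, 57, 55, 57, 58, 71, 92, 84, 73, 66, 67, 72, 66, 70, 68, 68, 66, 67, 66, 64, 63, 66, 64]
   r-b [57, 94, 87, 21, 4, 15, 7, 7, 4, 5, 7, 4, 5, 3, 6, 4, 2, 6, 17, 32, 51, 48, 49, 49, 47, 48, 46, 44, 43, 47, 43, 46, 46, 44, 44]
s10 0.016 0.115 bright [57, 57, 55, 58, 64, 71, 71, 52, 44, 44, 44, 43, 44, 47, 38, 49, 45, 63, 76, 80, 92, 85, 90, 81, 91, 81, 101, 142, 147, 145, 143, 146, 148, 144, 147]
   r-b [37, 42, 42, 43, 48, 49, 49, 21, 8, 14, 7, 10, 9, 10, 10, 9, 6, 10, 13, 10, 15, 5, 12, 7, 14, 8, 25, 72, 74, 75, 73, 75, 69, 73, 72]
top0 0.016 0.115 bright [36, 99, 91, 119, 121, 126, 119, 121, 126, 110, 110, 102, 111, 112, 122, 120, 127, 126, 119, 97, 8, 0, 1, 1, 0, 1, 1, 3, 2, 1, 1, 2, 2, 2, 2]
   r-b [24, 54, 59, -7, -8, -6, -6, -3, -6, -6, -4, -2, -4, -4, -5, -6, -7, -7, -4, 38, 4, 0, 0, 1, 0, -1, -1, 0, -1, 0, 1, -1, -1, -1, 0]
t10 
[... 1520 characters left out ...]
 -5, -8, -7, -7, 10, 42, 41, 42, 42, 40, 41, 42, 41]
side0 0.021 0.135 bright [128, 131, 135, 140, 142, 104, 88, 67, 30, 37, 31, 33, 30, 41, 88, 117, 118, 90, 62, 69, 64, 69, 62, 68, 65, 64, 72, 66, 71, 67, 70, 69, 69, 72, 61]
   r-b [92, 90, 85, 79, 80, 50, 25, 29, 16, 16, 14, 15, 15, 14, 26, 54, 70, 52, 49, 49, 52, 51, 50, 47, 51, 52, 53, 48, 52, 52, 50, 49, 53, 51, 51]
s10 0.021 0.135 bright [58, 60, 70, 72, 74, 55, 44, 47, 46, 50, 51, 50, 56, 56, 54, 38, 33, 32, 29, 35, 34, 101, 150, 144, 145, 145, 141, 144, 145, 144, 142, 147, 146, 146, 146]
   r-b [40, 39, 47, 47, 49, 31, 19, 21, 20, 14, 19, 18, 15, 17, 18, 16, 18, 17, 13, 18, 20, 50, 70, 71, 68, 77, 78, 76, 77, 78, 75, 73, 75, 74, 73]
```

The bar moved rigidly by 38 mm, from a right end at −52 mm to −14 mm. To rule out a jam from downward load, I repeat the push with an upward bias.

Call:
carry_out(
  deltas=[
    [0,[-6,0,0],[0,0,0]],
    [0,[-6,0,-3],[0,0,0]],
    [0,[-4,0,-3],[0,0,0]],
    [0,[-2,0,-5],[0,0,0]],
    [0,[0,0,-7],[0,0,0]],
    [0,[1,0,-8],[0,0,0]],
    [0,[1,0,-8],[0,0,0]],
  ],
)

```text
time_s: 24.8
tcp_pos: [0.4504, 0.264, 0.1281]
eef_rot: [179.9, 0.6, 7.6]
contact_force: [-18.0, 7.5, -7.8]
gripper_width: 0.0003
gripper_force: 8.7
```

The stop is at the same place regardless of vertical load, so it is a hard stop, meaning the lock would have started at about 12 mm. I confirm by measuring the full travel: grip the knob, draw it back, then forward again.

Call:
carry_out(
  deltas=[
    [0,[-8,0,0],[0,0,0]],
    [0.4,[-8,0,-40],[0,0,0]],
    [0.4,[5,-3,-50],[0,0,0]],
    [0.4,[19,-3,-50],[0,0,0]],
    [0.4,[19,-3,-50],[0,0,0]],
    [0.4,[19,-3,-35],[0,0,0]],
    [0.4,[19,-3,-10],[0,0,0]],
    [0.4,[19,-3,1],[0,0,0]],
    [0.4,[19,-3,1],[0,0,0]],
    [0,[19,-3,1],[0,0,0]],
    [0,[19,-3,1],[0,0,0]],
    [0,[19,-3,1],[0,0,0]],
  ],
  squeeze=60,
)

```text
time_s: 26.0
tcp_pos: [0.4742, 0.2713, 0.1315]
eef_rot: [-179.9, -0.1, 7.8]
contact_force: [0.9, -0.7, -0.1]
gripper_width: 0.0164
gripper_force: 0.0
```

Call:
carry_out(
  deltas=[
    [0,[0,0,0],[0,0,0]],
    [0,[0,0,0],[0,0,0]],
    [0,[0,0,0],[0,0,0]],
    [0,[0,0,0],[0,0,0]],
  ],
)

```text
time_s: 26.4
tcp_pos: [0.4741, 0.2701, 0.1315]
eef_rot: [180.0, -0.0, 7.8]
contact_force: [1.8, -4.4, 4.6]
gripper_width: 0.0135
gripper_force: 60.0
```

Call:
carry_out(
  deltas=[
    [0,[-8,0,0],[0,0,0]],
    [0,[-16,0,0],[0,0,0]],
    [0,[-24,0,0],[0,0,0]],
    [0,[-32,0,0],[0,0,0]],
    [0,[-40,0,0],[0,0,0]],
    [0,[-46,0,0],[0,0,0]],
    [0,[-50,0,0],[0,0,0]],
    [0,[-53,0,0],[0,0,0]],
    [0,[-53,0,0],[0,0,0]],
    [0,[-53,0,0],[0,0,0]],
  ],
)

```text
time_s: 27.4
tcp_pos: [0.4244, 0.2635, 0.1315]
eef_rot: [180.0, -0.3, 7.8]
contact_force: [20.3, -7.1, -6.9]
gripper_width: 0.0132
gripper_force: 60.0
```

The total travel is 50.1 mm between the two hard stops, so the earlier position was the end stop. Pushing it back to that stop.

Call:
carry_out(
  deltas=[
    [0,[8,0,0],[0,0,0]],
    [0,[16,0,0],[0,0,0]],
    [0,[24,0,0],[0,0,0]],
    [0,[32,0,0],[0,0,0]],
    [0,[40,0,0],[0,0,0]],
    [0,[48,0,0],[0,0,0]],
    [0,[53,0,0],[0,0,0]],
    [0,[56,0,0],[0,0,0]],
    [0,[56,0,0],[0,0,0]],
    [0,[56,0,0],[0,0,0]],
    [0,[56,0,0],[0,0,0]],
  ],
)

```text
time_s: 28.5
tcp_pos: [0.4746, 0.2701, 0.1314]
eef_rot: [179.9, 0.2, 7.7]
contact_force: [-12.6, -3.5, 14.8]
gripper_width: 0.0134
gripper_force: 60.0
```

Call:
carry_out(
  deltas=[
    [0,[-3,0,0],[0,0,0]],
    [0.5,[-3,0,0],[0,0,0]],
    [0.5,[-3,0,0],[0,0,0]],
    [0.5,[-3,0,0],[0,0,0]],
    [0.5,[-3,0,0],[0,0,0]],
    [0.5,[-3,0,-30],[0,0,0]],
    [0.5,[-3,0,-70],[0,0,0]],
    [0.5,[-50,0,-120],[0,0,0]],
    [0.5,[-80,0,-150],[0,0,0]],
    [0.5,[-80,0,-150],[0,0,0]],
    [0.5,[-80,0,-150],[0,0,0]],
  ],
)

```text
time_s: 29.6
tcp_pos: [0.3972, 0.2612, 0.2827]
eef_rot: [-179.8, -0.2, 7.8]
contact_force: [0.2, -0.8, -0.6]
gripper_width: 0.0435
gripper_force: 0.0
```

```bash
python3 - <<'E'
from h import *
np.set_printoptions(precision=4,suppress=True)
s=r.get_state();print(s["tcp_pos"],s["contact_force"],s["qd"])
for n in("side","top"):
    p,d=grab(n,n[0]+"11");P=cloud(n,d)
    l=(P[...,:2]-[.5317,.2471])@np.array([[.991,-.135],[.135,.991]]); L=np.dstack([l,P[...,2]])
    m=(L[...,0]>-.15)&(L[...,0]<.03)&(L[...,1]>0)&(L[...,1]<.055)&(L[...,2]>.128)&(L[...,2]<.16);print("knob",*np.percentile(L[m],[3,50,97],axis=0)[[0,2]])
    m=(L[...,0]>-.0)&(L[...,0]<.13)&(L[...,1]>-.085)&(L[...,1]<-.06)&(L[...,2]>.07)&(L[...,2]<.155);print("flap",np.median(L[m][:,2]))
    q=P[(P[...,1]<-.1)&(P[...,1]>-.45)&(P[...,2]>.008)&(P[...,2]<.03)&(abs(P[...,0]-.55)<.05)]
    V=np.linalg.svd(q-q.mean(0))[2][0];V*=np.sign(V[1]);print("pole",len(q),q.mean(0),np.degrees(np.arcsin(V[2])))
E
```

```text
[0.3972 0.2612 0.2827] [ 0.2122 -0.7733 -0.5862] [-1.2745  3.5823 -1.4847 -0.4456  1.8002  1.123 ]
knob [-0.0668  0.0217  0.129 ] [-0.0387  0.0346  0.1549]
flap 0.11043371640457972
pole 1329 [ 0.5455 -0.3025  0.015 ] 0.023327410251610215
knob [-0.0596  0.022   0.1301] [-0.0401  0.0334  0.152 ]
flap 0.10609603925420141
pole 731 [ 0.5419 -0.2746  0.0123] -0.08072136771176859
```

The knob is at its end stop, the flap is shut, and the pole is flat and clear of the robot. Handing in.

```bash
python3 -c "
from plant import r
print(r.close_job())"
```

```text
the job is handed in; nothing more can be done
None
```

I handed the job in at about 30 s: the flap was swung shut with the hook in its eye and measured flush with the deck, the lock is at its end stop, and the pole lies flat on the bench; no verdict came back, and I did not measure the wagons and other things afterwards.

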